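# Open the press-and-turn safety jar at the gauge repair desk

### The job

Open the squat amber jar in the round steel clamp: press its wide black safety cap down against the spring, turn it anticlockwise (seen from above) while holding it down, then lift it off and set it down, right way up, in the white kidney dish at the foot of the chute. Leave the taller amber bottle standing where it is.

Things in the scene. Friction and masses are not known exactly. Their poses are not given: they have to be found in the camera images.
- cap: Black ribbed round safety cap, 54 mm across, 38 high, 60 g. Origin: centre of its lower edge, z up. A spring lifts it with 7 N; locked until pressed: over 4 mm lets it turn, 6-7 mm is best (12 N), 9 mm is the stop. Held down it is free after 60 deg anticlockwise (75-85 best, no stop before 130), then rises 7 mm and lifts off. Fingertips should stay 3 mm or more above its lower edge.
- jar: Squat amber jar, 64 mm across, fixed in a round steel clamp 92 mm across, 10 high. Origin: centre of the clamp's underside, z up. Heights above it: jar's flat shoulder 65 mm, locked cap's lower edge 74, cap's top 113; under the cap the neck (42 mm across) ends at 84 and a white spring plunger at 107 once the cap is off. At the start the cap's x axis lies along the jar's.
- dish: White enamel kidney dish, fixed. Origin: underside, middle of its bent centre line; x along its length, z up. About 300 mm long, 136 wide; floor 4 mm thick and at least 116 wide, rim 37 mm high. The hollow of the bend faces -y; beyond the +y side, 80 mm or more from the origin, stands the end of the steel chute, 50 mm up and rising away to a shelf.
- tall_bottle: Taller, narrower amber bottle with a small black cap, 46 mm across, 132 high, 250 g, loose on the worktop; not to be opened or shifted. Origin: centre of its underside, z up.
Mind the look-alikes: they are no part of the job. There is more than one size of the cap; the job needs the largest.

How it is judged:
By the outcome, as a careful person would: the job done as asked, in the order asked, and still so for the second after the job is handed in, with the robot touching nothing.
It also fails if it takes over 48 s, if anything falls off the work surface, if the arm or the gripper's body presses on something with over 40 N, if the wrist force passes 120 N, or if a joint passes its speed limit or range.

### The arm

A 6-joint arm with a two-finger parallel gripper is mounted at the origin on the work surface. World frame = base frame: x ahead of the robot, y to its left, z up, the work surface at z = 0. Lengths are in mm, angles in rad, forces in N, time in s.
With the tool pointing down it reaches from about 300 to 850 mm from the base axis. Payload 5.4 kg.
Tool frame: the origin (TCP) lies at the very end of the fingers, on their centre line; the grasp point (between the pads) lies 19 mm behind it; z points along the fingers, y is the line along which they close (so a half turn about z gives the same grasp; the last joint's range is limited). The gripper opens to 85 mm and grips with 20 to 120 N. Pads are 22 mm wide; open, the fingers measure 114 mm over their backs; the gripper's body (76 mm by 85 mm) begins 54 mm behind the grasp point. The pads swing forward as they close: fully open they stand 13 mm farther back than shut.
Start: joints at [1.011, 0.158, 1.597, -0, 1.386, -0.21], TCP at [197.067, 540.158, 231.299] pointing down, gripper open.
Joint ranges: [-2.91, 2.91], [-0.94, 2.29], [0.18, 2.7], [-1.29, 4.43], [0.17, 2.64], [-3, 3]. Speed limits (rad/s): [2.57, 2.57, 3.14, 3.14, 3.14, 3.14].

### API

Orientations are given as [roll, pitch, yaw] about the fixed x, y, z axes, in that order (R = Rz(yaw) Ry(pitch) Rx(roll)).
In Python, from plant import manip gives the robot as it stands. The module is installed in compiled form; this text tells all that it offers.
- The arm moves only by the shell command python3 -m creep 'ROWS' [OPENING]. ROWS is JSON, a list of rows, each a list of 2 entries, a list of its own where there are three numbers: the shift along the tool's x, y, z as a fraction of full scale, then the turn about the tool's z as a fraction of full scale. In form: [[[dx, dy, dz], spin], ...]. A call has 1 to 10 rows; each row is the pose to reach, as a shift and turn from the pose commanded when the call began, along the tool's axes at that moment; what a row does not reach only later rows make up. Full scale, the value 1, is 0.5 m for a shift and 90 degrees for a turn. A row lasts 1/12 s, in which the tool goes at most 41.7 mm and 7.16 degrees, less where a joint would pass 70% of its speed; a pose out of reach is approached as far as the arm can. A call with a number of a shift or a turn outside -1 to 1 is refused whole. A call with a gripper value outside its range is refused whole. OPENING is the finger opening in mm, from 0 to 85.4, set as the call begins (- or left out, the last holds). The fingers move at their own pace and stop on an object; the grip force is fixed at half the most. Time passes only in rows, so rows that repeat a pose let the fingers close. It gives the time, the measured TCP pose, the force, the opening and the grip force at its end, in the units of the state.
- manip.get_obs(): the state, without advancing time (a new reading comes with each control period).
- manip.camera(name): name is "side" or "top"; returns the picture (420x560x3 uint8, blue, green, red); there is no depth.
- manip.camera_model(name): a dict with "camera_matrix" (3x3 intrinsics, pixels), "eye" and "rotation" of the camera in the world. Camera axes: x right, y down, z forward; pixel columns grow to the right and rows downward; lengths in mm; the calibration is good to about 2 mm. A picture is of the moment at which its call begins. camera_model takes no time and is no camera call.
- manip.hand_in(): hands the job in; it is judged then, once.
The state is a dict: "time_s": time; "joint_pos": joint angles; "qd": joint speeds; "joint_efforts": joint torques, N m; "tcp_pos": TCP position; "tool_rot": TCP orientation; "ft_force": force on the tool from outside, world axes, zero at the start; "torque": the same for the moment, N m; "grip_width": finger opening in mm; "finger_force": force on a finger pad.
Only numpy, scipy, OpenCV 4.12 (cv2) and the standard library are available. Lean on these libraries where they do the work, as an engineer would, in place of code of your own. Each camera call takes 0.05 s, during which the arm holds its last target. There are 200 camera calls.

## Working session

There is one attempt and no reset: what is moved stays moved. The work goes in short steps, Python scripts to look and compute and a shell command to move; the robot and the scene stay as the last step left them, time stands still between calls to the robot, and variables do not carry over. Pictures are saved under pics/ and viewed, at most 10 in all, crops included, and the job is handed in when it is done.

```bash
mkdir -p pics
python3 - <<'E'
from plant import manip
import cv2
for n in("top","side"):
    cv2.imwrite(f"pics/{n}0.png",manip.camera(n)); m=manip.camera_model(n); print(n,m)
print(manip.get_obs())
E
```

```text
top {'camera_matrix': array([[426.4613792 ,   0.        , 275.21346859],
       [  0.        , 426.4613792 , 209.260314  ],
       [  0.        ,   0.        ,   1.        ]]), 'eye': array([493.62998425,   6.85715963, 962.06958813]), 'rotation': array([-3.05435748, -0.02630693, -1.5695913 ])}
side {'camera_matrix': array([[497.64379816,   0.        , 294.27626273],
       [  0.        , 497.64379816, 214.16374764],
       [  0.        ,   0.        ,   1.        ]]), 'eye': array([ 246.55633399, -771.05403809,  536.46779539]), 'rotation': array([-2.08821139,  0.00966203, -0.37807516])}
{'time_s': 0.1, 'joint_pos': array([ 1.01088596e+00,  1.59019601e-01,  1.59811039e+00, -1.51515079e-05,
        1.38623527e+00, -2.10118137e-01]), 'qd': array([-8.80286405e-04, -3.20859729e-04, -3.76570829e-03, -6.39340038e-04,
        2.91426604e-03, -8.64245048e-06]), 'joint_efforts': array([-3.46495708e-04, -3.96988893e+01, -3.32339537e+01, -3.05120293e-04,
        4.19167540e-03,  1.07726035e-05]), 'tcp_pos': array([196.78651986, 539.68681937, 230.39446791]), 'tool_rot': array([-3.13985593e+00, -3.55160224e-04,  2.79180291e+00]), 'ft_force': array([1.14759743, 0.15076377, 0.01222878]), 'torque': array([-0.00501511, -0.04172917, -0.04494572]), 'finger_force': 0.0, 'grip_width': 85.17192801459484}
```

View pics/top0.png

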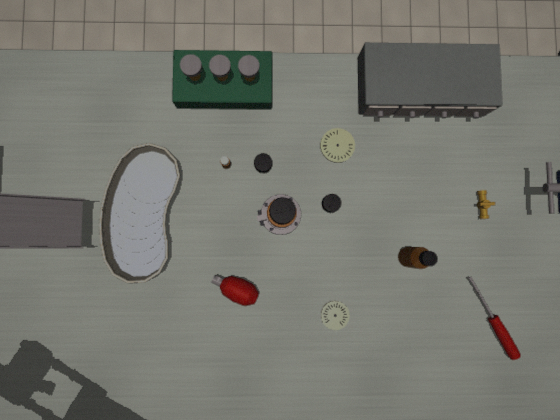

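View pics/side0.png

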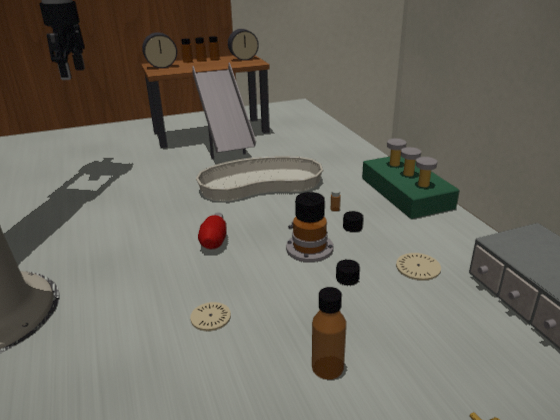

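Candidates, top / side pixels:
- cap on the squat jar in the clamp: (282,211) / (310,207)
- loose black caps: (263,163) / (353,221) and (331,203) / (347,271)
- tall bottle's cap: (428,259) / (330,300)

I choose the one on the clamped jar. The dish is at about (140,213) in the top view.

```bash
cat > h.py <<'E'
import numpy as np, cv2
from plant import manip
from scipy.spatial.transform import Rotation as Ro
def ray(n,p):
    m=manip.camera_model(n); d=Ro.from_euler('xyz',m['rotation']).as_matrix()@np.linalg.inv(m['camera_matrix'])@[p[0],p[1],1.]
    return np.array(m['eye']),d
def plane(n,p,z):
    e,d=ray(n,p); return e+d*(z-e[2])/d[2]
def tri(p,q):
    a,d=ray('top',p); b,f=ray('side',q); s=np.linalg.lstsq(np.c_[d,-f],b-a,rcond=None)[0]
    return (a+s[0]*d+b+s[1]*f)/2, np.linalg.norm(a+s[0]*d-b-s[1]*f)
def blobs(mask,box):
    x0,y0,x1,y1=box; c,_=cv2.findContours(mask[y0:y1,x0:x1].astype(np.uint8),cv2.RETR_EXTERNAL,cv2.CHAIN_APPROX_NONE,offset=(x0,y0))
    return sorted(c,key=cv2.contourArea)[::-1]
def dark(im,t=45): return im.max(2)<t
E
python3 - <<'E'
from h import *
t=cv2.imread('pics/top0.png'); s=cv2.imread('pics/side0.png')
for n,im,box in(("top",t,(262,192,305,236)),("side",s,(285,185,335,225)),("top",t,(250,150,275,175)),("top",t,(320,192,342,214))):
    c=blobs(dark(im),box)[0]; (x,y),r=cv2.minEnclosingCircle(c); print(n,cv2.boundingRect(c),(x,y),r,cv2.contourArea(c))
    if n=="top": print(plane(n,(x,y),113),plane(n,(x,y),20), 'diam@z113',2*r*849/426)
# clamp: steel ring in top
for p in((139,213),(150,165),(150,255)): print(p,plane("top",p,4))
a=cv2.resize(t[180:245,250:320],None,fx=6,fy=6,interpolation=2); b=cv2.resize(s[185:265,275:375],None,fx=4,fy=4,interpolation=2)
h=390; b=b[:390]; b=cv2.copyMakeBorder(b,0,h-b.shape[0],0,0,0) if b.shape[0]<h else b
cv2.imwrite('pics/crop1.png',cv2.resize(np.hstack([a[:len(b)],b[:len(a)]]) if len(a)==len(b) else np.hstack([a[:320],b[:320]]),None,fx=.95,fy=.95))
E
```

```text
top (269, 198, 26, 26) (282.1666564941406, 210.38888549804688) 13.28171443939209 279.5
[565.7231372  -29.30634531 113.        ] [573.6196198  -33.26739398  20.        ] diam@z113 52.93979135701354
side (295, 192, 29, 31) (309.5, 206.88095092773438) 16.729808807373047 718.5
top (254, 154, 18, 19) (263.0, 162.77777099609375) 9.276373863220215 234.0
[661.96445206   9.36101089 113.        ] [680.40240546   9.63526187  20.        ] diam@z113 36.97484229987776
top (322, 194, 18, 18) (330.8809509277344, 202.8095245361328) 9.43675708770752 230.5
[ 581.33994766 -127.2445766   113.        ] [ 590.9469654  -141.93296215   20.        ] diam@z113 37.61411627917222
(139, 213) [568.02022012 286.32605612   4.        ]
(150, 165) [676.84854158 264.81073557   4.        ]
(150, 255) [474.67191304 259.43285249   4.        ]
```

View pics/crop1.png

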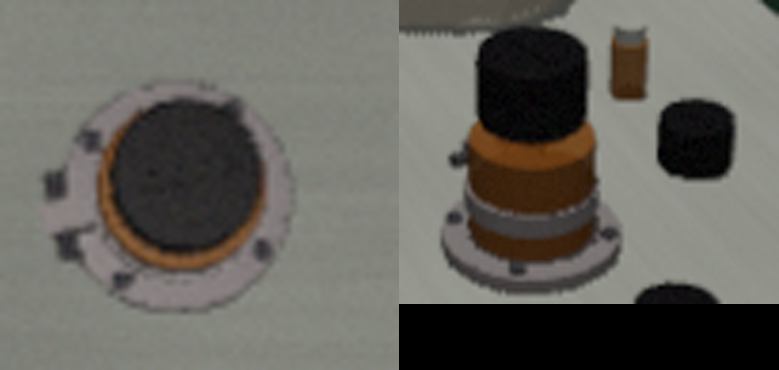

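The chosen cap is the 54 mm one on the amber jar in the steel clamp, at about (282,211) in the top view. The loose caps are 37 mm. Next: the refined cap position and the first shift.

```bash
cat >> h.py <<'E'
def shift(target,yaw=None):
    o=manip.get_obs(); R=Ro.from_euler('xyz',o['tool_rot']).as_matrix(); y=R[:,1]
    print('t',round(o['time_s'],2),'tcp',o['tcp_pos'].round(1),'rot',np.degrees(o['tool_rot']).round(1),'F',o['ft_force'].round(1),'w',round(o['grip_width'],1),'q6',round(o['joint_pos'][5],2))
    print('shift',(R.T@(np.array(target)-o['tcp_pos'])/500).round(3), 'spin' ,None if yaw is None else round((np.degrees(o['tool_rot'][2])-yaw)/90,3))
E
python3 - <<'E'
from h import *
t=cv2.imread('pics/top0.png'); s=cv2.imread('pics/side0.png')
for th in(50,60,70,80):
    for n,im,box in(("top",t,(262,192,305,236)),("side",s,(285,185,335,225))):
        c=blobs(dark(im,th),box)[0]; print(th,n,cv2.boundingRect(c),np.round(cv2.minEnclosingCircle(c)[0],1),cv2.contourArea(c))
print(tri((282.6,210.9),(310,198.5)), plane('top',(282.6,210.9),113))
w=((t.min(2)>150)); c=blobs(w,(95,135,190,290))[0]; print('floor',cv2.boundingRect(c)); r=np.where(w[213,95:190])[0]+95; print(r.min(),r.max(),[plane('top',(x,213),4).round() for x in(r.min(),r.max())])
shift((565,-30,180),70)
E
```

```text
50 top (269, 198, 26, 26) [282.3 210.2] 499.0
50 side (295, 192, 29, 31) [309.5 206.9] 726.0
60 top (269, 198, 27, 27) [282.7 210. ] 519.5
60 side (295, 191, 30, 32) [309.5 206.8] 734.5
70 top (269, 197, 27, 28) [282.5 210. ] 533.0
70 side (295, 191, 30, 32) [309.6 206.6] 759.0
80 top (269, 197, 27, 28) [282.9 210.1] 547.0
80 side (285, 185, 40, 39) [304.7 203. ] 809.5
(array([565.96985851, -30.6831263 , 110.37336586]), np.float64(2.2332227968714644)) [564.70047555 -30.17326322 113.        ]
floor (138, 169, 1, 1)Traceback (most recent call last):
  File "<stdin>", line 7, in <module>
    return umr_minimum(a, axis, None, out, keepdims, initial, where)
ValueError: zero-size array to reduction operation minimum which has no identity
```

Run:
```python
from h import *
t=cv2.imread('pics/top0.png').astype(int)
w=(t[...,0]-t[...,1]>3)&(t.min(2)>110); c=blobs(w,(95,135,190,290))[0]; print('floor',cv2.boundingRect(c),cv2.contourArea(c)); r=np.where(w[213,95:190])[0]+95; print(r.min(),r.max(),[plane('top',(x,213),4).round() for x in(r.min(),r.max())])
shift((565.5,-30,180),70)
```

```text
floor (111, 174, 62, 102) 3073.0
111 162 [array([568., 348.,   4.]), array([568., 235.,   4.])]
t 0.1 tcp [196.8 539.7 230.4] rot [-179.9   -0.   160. ] F [1.1 0.2 0. ] w 85.2 q6 -0.21
shift [-1.083 -0.817  0.102] spin 1.0
```

```bash
R='[[-0.54,-0.41,0],0.8]'; python3 -m creep '[[[-0.54,-0.41,0],0.8],[[-0.54,-0.41,0],0.8],[[-0.54,-0.41,0],0.8],[[-0.54,-0.41,0],0.8],[[-0.54,-0.41,0],0.8],[[-0.54,-0.41,0],0.8],[[-0.54,-0.41,0],0.8],[[-0.54,-0.41,0],0.8],[[-0.54,-0.41,0],0.8],[[-0.54,-0.41,0],0.8]]'; python3 -c "
from h import *
shift((565.5,-30,180),70)"
```

```text
time_s: 0.93
tcp_pos: [381.7, 252.5, 231.0]
tool_rot: [-3.141, 0.001, 1.531]
ft_force: [-0.2, 0.5, -0.8]
grip_width: 85.1
finger_force: 0.0
t 0.93 tcp [381.7 252.5 231. ] rot [-180.     0.    87.7] F [-0.2  0.5 -0.8] w 85.1 q6 0.36
shift [-0.55   0.39   0.102] spin 0.197
```

```bash
python3 -m creep '[[[-0.55,0.39,0.1],0.2],[[-0.55,0.39,0.1],0.2],[[-0.55,0.39,0.1],0.2],[[-0.55,0.39,0.1],0.2],[[-0.55,0.39,0.1],0.2],[[-0.55,0.39,0.1],0.2],[[-0.55,0.39,0.1],0.2],[[-0.55,0.39,0.1],0.2],[[-0.55,0.39,0.1],0.2],[[-0.55,0.39,0.1],0.2]]'
python3 - <<'E'
from h import *
for n,b in(("top",(230,160,340,260)),("side",(240,100,380,270))):
    im=manip.camera(n); cv2.imwrite(f'pics/{n}1.png',im)
a=cv2.imread('pics/top1.png')[140:280,210:350]; b=cv2.imread('pics/side1.png')[120:260,240:380]
cv2.imwrite('pics/c2.png',cv2.resize(np.hstack([a,b]),None,fx=2.8,fy=2.8))
shift((565.5,-30,80),70)
E
```

```text
time_s: 1.77
tcp_pos: [567.7, -27.7, 180.0]
tool_rot: [-3.14, 0.0, 1.224]
ft_force: [-1.9, 0.3, -0.1]
grip_width: 85.4
finger_force: 0.0
t 1.87 tcp [566.8 -24.9 180.8] rot [-179.9   -0.    70.3] F [0.1 0.8 0.6] w 84.9 q6 0.09
shift [-0.011  0.001  0.202] spin 0.004
```

View pics/c2.png

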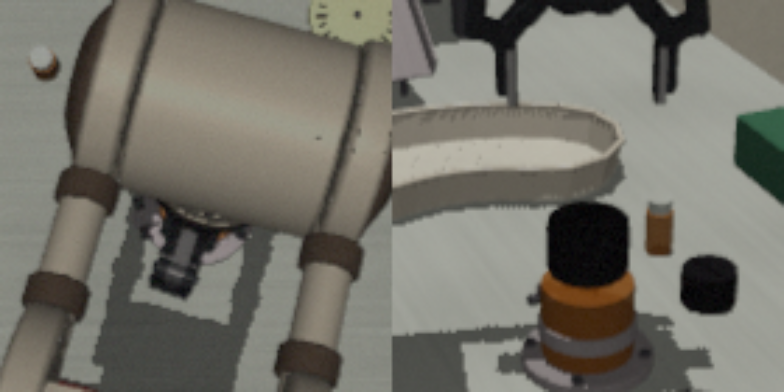

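The side crop shows the open fingers straddling the cap: tips at about x 282 and 336, cap centre at 309.5, so they are aligned. Now descending and closing.

```bash
python3 -m creep '[[[-0.011,0.001,0.05],0],[[-0.011,0.001,0.1],0],[[-0.011,0.001,0.14],0],[[-0.011,0.001,0.17],0],[[-0.011,0.001,0.19],0],[[-0.011,0.001,0.2],0],[[-0.011,0.001,0.2],0],[[-0.011,0.001,0.2],0]]'; python3 -c "
from h import *
shift((565.5,-30,80),70)"
```

```text
time_s: 2.53
tcp_pos: [566.4, -30.4, 82.2]
tool_rot: [3.14, -0.0, 1.228]
ft_force: [0.2, -0.8, 0.1]
grip_width: 85.8
finger_force: 0.0
t 2.53 tcp [566.4 -30.4  82.2] rot [179.9  -0.   70.4] F [ 0.2 -0.8  0.1] w 85.8 q6 0.08
shift [ 0.    -0.002  0.004] spin 0.004
```

```bash
python3 -m creep '[[[0,-0.001,0.003],0],[[0,-0.001,0.003],0],[[0,-0.001,0.003],0],[[0,-0.001,0.003],0],[[0,-0.001,0.003],0],[[0,-0.001,0.003],0],[[0,-0.001,0.003],0],[[0,-0.001,0.003],0],[[0,-0.001,0.003],0],[[0,-0.001,0.003],0]]' 40; python3 -c "
from h import *
shift((565.5,-30,80),70)"
```

```text
time_s: 3.37
tcp_pos: [566.5, -30.9, 81.1]
tool_rot: [3.139, -0.0, 1.228]
ft_force: [-0.2, 0.5, 6.1]
grip_width: 52.5
finger_force: 63.8
t 3.37 tcp [566.5 -30.9  81.1] rot [179.9  -0.   70.3] F [-0.2  0.5  6.1] w 52.5 q6 0.08
shift [ 0.001 -0.003  0.002] spin 0.004
```

```bash
python3 -m creep '[[[0,0,0.004],0],[[0,0,0.008],0],[[0,0,0.012],0],[[0,0,0.013],0],[[0,0,0.013],0],[[0,0,0.013],0],[[0,0,0.013],0]]'; python3 -c "
from h import *
shift((565.5,-30,80),70)"
```

```text
time_s: 3.95
tcp_pos: [566.6, -30.9, 75.3]
tool_rot: [3.139, -0.0, 1.228]
ft_force: [-3.3, 0.9, 10.8]
grip_width: 52.4
finger_force: 64.4
t 3.95 tcp [566.6 -30.9  75.3] rot [179.9  -0.   70.3] F [-3.3  0.9 10.8] w 52.4 q6 0.08
shift [ 0.001 -0.003 -0.009] spin 0.004
```

```bash
python3 -m creep '[[[0,0,0.002],0],[[0,0,0.002],-0.05],[[0,0,0.002],-0.1],[[0,0,0.002],-0.15],[[0,0,0.002],-0.2],[[0,0,0.002],-0.25],[[0,0,0.002],-0.3],[[0,0,0.002],-0.3]]'; python3 -c "
from h import *
shift((565.5,-30,80),70)
print(manip.get_obs()['torque'])"
```

```text
time_s: 4.62
tcp_pos: [568.0, -31.3, 75.1]
tool_rot: [3.136, 0.002, 1.702]
ft_force: [-0.9, -0.5, 10.4]
grip_width: 52.5
finger_force: 64.5
t 4.62 tcp [568.  -31.3  75.1] rot [1.797e+02 1.000e-01 9.750e+01] F [-0.9 -0.5 10.4] w 52.5 q6 -0.4
shift [ 0.003 -0.004 -0.01 ] spin 0.306
[0.10720937 0.00462474 0.02355763]
```

```bash
python3 -m creep '[[[0,0,0.001],-0.06],[[0,0,0.001],-0.13],[[0,0,0.001],-0.2],[[0,0,0.001],-0.27],[[0,0,0.001],-0.34],[[0,0,0.001],-0.41],[[0,0,0.001],-0.48],[[0,0,0.001],-0.55],[[0,0,0.001],-0.59],[[0,0,0.001],-0.59]]'; python3 -c "
from h import *
shift((565.5,-30,80),70)
print(manip.get_obs()['torque'])"
```

```text
time_s: 5.45
tcp_pos: [568.4, -31.3, 74.8]
tool_rot: [3.14, 0.006, 2.628]
ft_force: [0.8, 0.7, 11.1]
grip_width: 52.8
finger_force: 64.5
t 5.45 tcp [568.4 -31.3  74.8] rot [179.9   0.4 150.6] F [ 0.8  0.7 11.1] w 52.8 q6 -1.33
shift [ 0.006 -0.001 -0.01 ] spin 0.895
[ 0.15319896 -0.12928476  0.00749856]
```

Turned 80° while held down, with almost no torque. Lifting gently, then higher.

```bash
python3 -m creep '[[[0,0,-0.01],0],[[0,0,-0.02],0],[[0,0,-0.03],0],[[0,0,-0.04],0],[[0,0,-0.06],0],[[0,0,-0.1],0],[[0,0,-0.14],0],[[0,0,-0.18],0],[[0,0,-0.2],0],[[0,0,-0.2],0]]'
python3 - <<'E'
from h import *
im=manip.camera("side"); cv2.imwrite('pics/s3.png',cv2.resize(im[90:270,150:390],None,fx=2.5,fy=2.5))
shift((568,290,160),90)
E
```

```text
time_s: 6.28
tcp_pos: [566.9, -31.0, 174.5]
tool_rot: [3.141, 0.004, 2.626]
ft_force: [0.1, -0.3, -0.8]
grip_width: 53.0
finger_force: 63.2
t 6.33 tcp [565.9 -30.8 172.6] rot [1.800e+02 1.000e-01 1.504e+02] F [-0.5 -0.2 -1.7] w 53.0 q6 -1.32
shift [0.313 0.56  0.025] spin 0.672
```

View pics/s3.png

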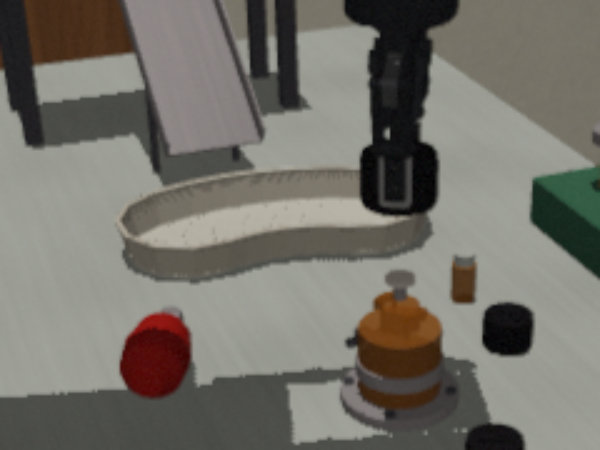

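The side view shows the bare neck with the white plunger at crop (400,285), and the cap held upright in the gripper at (398,178). Carrying it to the dish.

```bash
python3 -m creep '[[[0.313,0.555,0.01],0.67],[[0.313,0.555,0.01],0.67],[[0.313,0.555,0.01],0.67],[[0.313,0.555,0.01],0.67],[[0.313,0.555,0.01],0.67],[[0.313,0.555,0.01],0.67],[[0.313,0.555,0.01],0.67],[[0.313,0.555,0.01],0.67],[[0.313,0.555,0.01],0.67],[[0.313,0.555,0.01],0.67]]'
python3 - <<'E'
from h import *
shift((568,288,40),90)
im=manip.camera("side"); cv2.imwrite('pics/s4.png',cv2.resize(im[60:220,150:350],None,fx=3,fy=3))
shift((568,288,40),90)
E
```

```text
time_s: 7.17
tcp_pos: [564.3, 290.5, 164.2]
tool_rot: [-3.138, 0.001, 1.574]
ft_force: [-0.2, 0.3, -0.7]
grip_width: 52.7
finger_force: 63.3
t 7.17 tcp [564.3 290.5 164.2] rot [-179.8    0.    90.2] F [-0.2  0.3 -0.7] w 52.7 q6 0.28
shift [-0.005  0.008  0.248] spin 0.002
t 7.22 tcp [564.8 288.5 164.5] rot [-1.798e+02  1.000e-01  9.040e+01] F [ 0.2 -0.3 -0.2] w 52.7 q6 0.28
shift [-0.001  0.007  0.249] spin 0.005
```

View pics/s4.png

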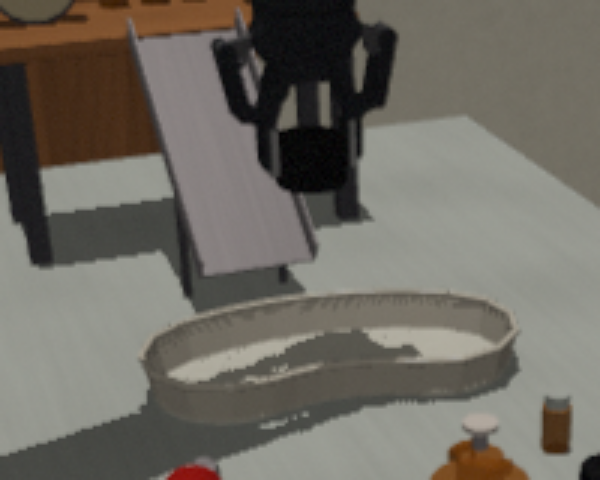

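The cap hangs upright over the dish's middle, clear of the chute. Lowering.

```bash
python3 -m creep '[[[0,0,0.06],0],[[0,0,0.12],0],[[0,0,0.18],0],[[0,0,0.23],0],[[0,0,0.26],0],[[0,0,0.28],0],[[0,0,0.288],0],[[0,0,0.288],0],[[0,0,0.288],0]]'; python3 -c "
from h import *
shift((568,288,11.5),90)"
```

```text
time_s: 7.97
tcp_pos: [567.2, 287.5, 23.8]
tool_rot: [3.14, -0.0, 1.573]
ft_force: [-0.7, -0.1, -1.3]
grip_width: 52.8
finger_force: 63.3
t 7.97 tcp [567.2 287.5  23.8] rot [179.9  -0.   90.2] F [-0.7 -0.1 -1.3] w 52.8 q6 0.28
shift [0.001 0.002 0.025] spin 0.002
```

```bash
python3 -m creep '[[[0,0,0.006],0],[[0,0,0.012],0],[[0,0,0.018],0],[[0,0,0.02],0],[[0,0,0.02],0],[[0,0,0.02],0]]'; python3 -m creep '[[[0,0,0.002],0],[[0,0,0.004],0],[[0,0,0.004],0]]'
```

```text
time_s: 8.47
tcp_pos: [566.3, 288.0, 12.8]
tool_rot: [-3.142, 0.0, 1.573]
ft_force: [-0.5, -0.6, -0.4]
grip_width: 53.1
finger_force: 63.3
time_s: 8.72
tcp_pos: [566.6, 288.0, 11.3]
tool_rot: [3.141, -0.0, 1.573]
ft_force: [-1.3, -0.3, 2.6]
grip_width: 52.9
finger_force: 63.4
```

```bash
python3 -m creep '[[[0,0,0.001],0],[[0,0,0.001],0],[[0,0,0.001],0]]'; python3 -m creep '[[[0,0,0],0],[[0,0,0],0],[[0,0,0],0],[[0,0,0],0],[[0,0,0],0],[[0,0,0],0],[[0,0,0],0],[[0,0,0],0]]' 85; python3 -m creep '[[[0,0,-0.02],0],[[0,0,-0.05],0],[[0,0,-0.1],0],[[0,0,-0.18],0],[[0,0,-0.26],0],[[0,0,-0.34],0],[[0,0,-0.4],0],[[0,0,-0.4],0],[[0,0,-0.4],0]]'
python3 - <<'E'
from h import *
a=manip.camera("side"); cv2.imwrite('pics/s5.png',a)
E
```

```text
time_s: 8.97
tcp_pos: [566.6, 288.0, 11.2]
tool_rot: [3.141, -0.0, 1.573]
ft_force: [-2.3, -0.9, 6.1]
grip_width: 52.8
finger_force: 64.1
time_s: 9.63
tcp_pos: [566.3, 287.9, 10.2]
tool_rot: [-3.142, 0.0, 1.573]
ft_force: [0.7, -0.4, -0.1]
grip_width: 85.2
finger_force: 0.0
time_s: 10.38
tcp_pos: [568.2, 288.5, 215.2]
tool_rot: [3.134, -0.002, 1.573]
ft_force: [-0.2, -0.2, 0.4]
grip_width: 84.9
finger_force: 0.0
```

View pics/s5.png

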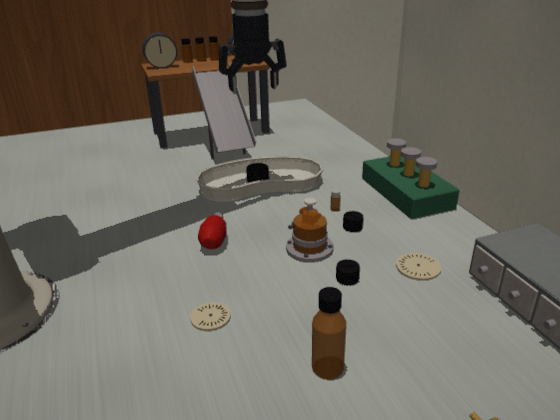

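The cap sits upright in the dish at (258,175), the jar is open at (310,225) and the tall bottle is untouched at (329,335). The gripper is clear, so I'm handing in.

```bash
python3 -c "
from plant import manip
print(manip.hand_in())"
```

```text
the job is handed in; nothing more can be done
None
```

The squat jar is open and its safety cap is right way up in the kidney dish; the tall bottle was not touched, and the job was handed in at about 10 s on the robot's clock (no verdict was returned).

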